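# Load the arbor feed magazine in dispensing order

## Robot

A 6-joint arm with a two-finger parallel gripper is mounted at the origin on the work surface. World frame = base frame: x ahead of the robot, y to its left, z up, the work surface at z = 0. Lengths are in mm, angles in rad, forces in N, time in s.
With the tool pointing down it reaches from about 350 to 975 mm from the base axis. Payload 7.1 kg.
Tool frame: the origin (TCP) lies midway between the tips of the shut fingers; the grasp point (between the pads) lies 19 mm behind it (ctrl.grasp_offset is the distance from the TCP to the grasp point, in mm); z points along the fingers, y is the line along which they close (so a half turn about z gives the same grasp; the last joint's range is limited). The gripper opens to 88 mm and grips with 3 to 60 N. Pads are 20 mm wide; open, the fingers measure 115 mm over their backs; the gripper's body (75 mm by 178 mm) begins 61 mm behind the grasp point.
Start: joints at [1.204, 0.423, 1.63, -0, 1.089, -0.019], TCP at [212.987, 587.572, 222.675] pointing down, gripper open.
Joint ranges: [-3, 3], [-0.9, 2.11], [0.09, 2.58], [-1.31, 4.45], [0.11, 2.69], [-2.54, 2.54]. Speed limits (rad/s): [2.39, 2.39, 3.01, 3.14, 3.14, 3.14].

## Interface

Orientations are given as a rotation vector (axis times angle).
In Python, from workcell import sensors, viewer, ctrl gives the robot as it stands. The module is installed in compiled form; this text tells all that it offers.
- The arm moves only by the shell command python3 -m handwheel 'ROWS'. ROWS is JSON, a list of rows, each a list of 7 numbers: the shift along the tool's x, y, z in mm, then the turn, a rotation vector about the tool's x, y, z in rad, then the closure, from 0 (fully open) to 1 (shut). In form: [[x, y, z, rx, ry, rz, jaw], ...]. A call has 1 to 10 rows; each row shifts and turns the commanded pose from where the row before left it, along the tool's axes as they then stand; what a row does not reach is not made up. A row lasts 1/8 s, in which the tool goes at most 62.5 mm and 10.7 degrees, less where a joint would pass 70% of its speed; a pose out of reach is approached as far as the arm can. A call is refused whole if a number of a shift passes 62.5 or a number of a turn 0.188, either way. A call with a gripper value outside its range is refused whole. The fingers move at their own pace and stop on an object; the grip force is fixed at half the most. Time passes only in rows, so rows that do not move let the fingers close. It gives the time, the measured TCP pose, the force, the opening and the grip force at its end, in the units of the state.
- sensors.get_obs(): the state, without advancing time (a new reading comes with each control period).
- viewer.get_image(name): name is "side" or "top"; returns a dict with "frame" (384x512x3 uint8, blue, green, red), "fov_y" (degrees; the focal length in pixels is half the picture's height over the tangent of half this angle, whatever the lens; pixels are square), "cx", "cy" (the principal point, pixels), "distortion" ([k1, k2, p1, p2, k3] as OpenCV has them; the pictures are not rectified), "R" (3x3) and "t" (3): a world point X has camera coordinates R X + t. Camera axes: x right, y down, z forward; pixel columns grow to the right and rows downward; lengths in mm; the calibration is good to about 2 mm. A picture is of the moment at which its call begins. There is no depth.
- ctrl.close_job(): hands the job in; it is judged then, once.
The state is a dict: "t": time; "qpos": joint angles; "qvel": joint speeds; "joint_torque": joint torques, N m; "ee_pos": TCP position; "orientation": TCP orientation; "ft_force": force on the tool from outside, world axes, zero at the start; "moment": the same for the moment, N m; "width": finger opening in mm; "grasp_force": force on a finger pad.
Only numpy, scipy, OpenCV 4.12 (cv2) and the standard library are available. Lean on these libraries where they do the work, as an engineer would, in place of code of your own. Each camera call takes 0.05 s, during which the arm holds its last target. There are 200 camera calls.

## Task

Close the outlet of the green feed magazine: turn its round black knob slowly clockwise (seen from above) until you feel it fall into its hidden notch, which raises the stop across the ramp, and leave it there. Then load the three steel arbors one at a time on the open upper end of the ramp so that they roll down and queue against the stop in the order they must come out: the plain one first (lowest), the waisted one next, the one with thin stub ends last. Leave the other things on the bench where they are.

Things in the scene. Friction and masses are not known exactly. Their poses are not given: they have to be found in the camera images.
- magazine: Fixed green gravity-feed magazine. Origin on the bench under the middle of its ramp; z up, y along the ramp, +y uphill. Ramp floor slopes 0.175 rad down to -y, from y = -96 to +103 mm, 65 mm above the bench at y = 0. Channel 84 mm wide between side walls (x = -42 to +42), walls 12 mm above the floor for y > +20 mm, where it is open above, 26 mm lower down. No wall at the upper end.
- load_spot (a point): Point on the ramp floor, on the centre line, in the open upper part, 64 mm uphill of the magazine's origin, 76 mm above the bench; same axes as the magazine. An arbor let go here with its axis along the magazine's x rolls down by itself. Open floor 38 mm uphill and 45 mm downhill of it for the fingers.
- stop_foot (a point): Point on the ramp floor over the stop plate (60 mm wide, 6 mm thick, across the ramp); same axes as the magazine. The plate is just below the floor at first and springs up to 7 mm above it when the knob is in its notch. Held by it, the arbors' axes rest at about y = -49, -31, -13 mm, x = 0, z = 66, 69, 72 mm in the magazine's frame. While it is down arbors roll out.
- lip_end (a point): Upper end of the two bright metal lips over the queue part, on the centre line 23 mm above the floor, the height of their undersides; same axes as the magazine. From here down to the stop they reach 14 mm inward from both walls, so arbors cannot be put in there from above.
- outlet (a point): Middle of the ramp floor's lower edge; same axes as the magazine. An arbor that runs past a lowered stop drops here into a grey catch tray (110 x 90 mm, walls 30 mm).
- knob_grip (a point): Centre of the plain round black knob, at the height to grip: 38 mm diameter, 30 mm tall (top 14 mm above this point), axis vertical, no marks, on a 92 x 94 mm green housing whose top is 27 mm below. Axes as the magazine (do not turn with the knob). Turns with a light even drag, about 0.1 N m. The notch lies 0.4 to 1.4 rad clockwise (from above) of where the knob starts.
- knob_axis (a point): Point on the knob's axis at the housing's top. In the notch: over about 0.15 rad before its centre the knob pulls ahead by itself (torque dip of about 0.2 N m), past the centre it resists with 0.3 to 0.7 N m over a similar angle; forced further it climbs out and the stop goes down. Let go within 0.08 rad of the centre it centres itself. End stop 1.4 rad beyond the notch; it can be turned back.
- arbor_plain: Loose plain steel cylinder, 18 mm diameter, 70 mm long, 140 g. Origin at mid-axis; x is its axis. Lies on the bench at first (axis 9 mm above it).
- arbor_waisted: Loose steel spool, 70 mm long: two end drums 18 mm in diameter and 20 mm long, waist between them 10 mm in diameter and 30 mm long, 100 g. Origin at mid-axis; x is its axis. Lies on the bench.
- arbor_stub: Loose steel roller, 70 mm long overall: middle drum 18 mm in diameter and 44 mm long, with stub shafts 8 mm in diameter and 13 mm long at both ends, 100 g. Origin at mid-axis; x is its axis. Lies on the bench.
- yoyo: Bystander: faded blue wooden yo-yo lying flat, 56 mm in diameter, 37 mm tall; origin under its centre.
- bearing: Bystander: brass bearing ring lying flat, 32 mm outside diameter, 10 mm tall; origin under its centre.
- tool_handle: Bystander: dark bakelite tool handle lying along its x, 100 mm long, about 30 mm thick; origin under its middle.
- screwdriver: Bystander: screwdriver lying along its x, about 200 mm long.
- oil_jar: Bystander: small amber jar, 52 mm in diameter, 70 mm tall; origin under its centre.
- gauge_block: Bystander: copper vise-jaw block 50 x 30 x 20 mm; origin under its centre.
There are look-alikes about, which are no part of the job. Leave any blue or pink look-alike of the arbor_plain alone. Leave any orange look-alike of the arbor_stub alone.

How it is judged (in metres and radians):
On the way, in this order (a step that is already met when the one before it is completed fails the run):
1. the plain arbor rests against the raised stop (x of arbor_plain in the frame of magazine between -0.01 and 0.01 m and y of arbor_plain in the frame of magazine between -0.0548 and -0.0428 m and z of arbor_plain in the frame of magazine between 0.0595 and 0.0715 m and linear speed of arbor_plain below 0.02 m/s), for 0.2 s.
2. the waisted arbor rests behind it (all of step 1 and x of arbor_waisted in the frame of magazine between -0.01 and 0.01 m and y of arbor_waisted in the frame of magazine between -0.0371 and -0.0251 m and z of arbor_waisted in the frame of magazine between 0.0626 and 0.0746 m and linear speed of arbor_waisted below 0.02 m/s), for 0.2 s.
3. the stub-ended arbor rests last in the queue (all of step 2 and x of arbor_stub in the frame of magazine between -0.01 and 0.01 m and y of arbor_stub in the frame of magazine between -0.0194 and -0.0074 m and z of arbor_stub in the frame of magazine between 0.0658 and 0.0778 m and linear speed of arbor_stub below 0.02 m/s), for 0.2 s.
At the end, for the whole second after the job is handed in: The knob stays in its notch so that the raised stop holds the arbors: in the channel, on the ramp floor, at rest, plain one against the stop, waisted one behind it, stub-ended one last, each within 6 mm of its queue place along the ramp, 10 mm across and 6 mm in height (all of step 3); the robot touches nothing.
It fails at once if a bystander was moved by more than 30 mm (distance of any of yoyo, bearing, tool_handle, screwdriver, oil_jar, gauge_block from where it was at the start of the episode above 0.03 m).
It also fails if it takes over 72 s, if anything falls off the work surface, if the arm or the gripper's body presses on something with over 40 N, if the wrist force passes 120 N, or if a joint passes its speed limit or range.

## Working session

There is one attempt and no reset: what is moved stays moved. The work goes in short steps, Python scripts to look and compute and a shell command to move; the robot and the scene stay as the last step left them, time stands still between calls to the robot, and variables do not carry over. Pictures are saved under pics/ and viewed, at most 10 in all, crops included, and the job is handed in when it is done.

```bash
mkdir -p pics; python3 - <<'E'
from workcell import sensors, viewer, ctrl
import cv2,numpy as np,pickle
o=sensors.get_obs();print(o, ctrl.grasp_offset)
for n in("top","side"):
    d=viewer.get_image(n);pickle.dump(d,open(n+".pkl","wb"));cv2.imwrite(f"pics/{n}0.png",cv2.resize(d["frame"],(800,600),interpolation=cv2.INTER_CUBIC))
    print({k:v for k,v in d.items() if k!="frame"}, "C",-np.array(d["R"]).T@np.array(d["t"]))
E
```

```text
{'t': 0.0, 'qpos': array([ 1.20399170e+00,  4.23800337e-01,  1.63069357e+00,  1.30527769e-05,
        1.08857597e+00, -1.89727255e-02]), 'qvel': array([ 5.54392365e-04,  3.73774306e-06, -8.24441429e-04,  7.44374319e-04,
        4.84375551e-04, -1.60592028e-03]), 'joint_torque': array([-8.11657610e-04, -5.44624186e+01, -2.73656899e+01,  6.44268561e-02,
        2.28786038e-02, -1.03885163e-04]), 'ee_pos': array([212.79665029, 587.07295655, 221.92557481]), 'orientation': array([-5.43581166e-01, -3.09390826e+00,  2.27368831e-03]), 'ft_force': array([ 0.31202277, -0.52536582, -0.76185382]), 'moment': array([ 0.01108263, -0.00126549, -0.01722845]), 'grasp_force': 0.0, 'width': 88.03534356942501} 18.700000000000003
{'fov_y': 45.33261947602208, 'cx': 251.7021087037681, 'cy': 188.64087888693868, 'distortion': array([-0.00556627,  0.        ,  0.        ,  0.        ,  0.        ]), 'R': array([[ 0.00845347, -0.99992643,  0.00869862],
       [-0.99529134, -0.00925364, -0.09648589],
       [ 0.09655929, -0.00784202, -0.99529634]]), 't': array([  46.3792784 ,  566.6371587 , 1100.94060432])} C [ 457.27094664   60.25292613 1150.03121157]
{'fov_y': 54.037414356369254, 'cx': 249.83161658321012, 'cy': 186.33983074398853, 'distortion': array([-0.12407225,  0.        ,  0.        ,  0.        ,  0.        ]), 'R': array([[-0.67725253, -0.73559817,  0.01497811],
       [-0.3866823 ,  0.33854484, -0.85782527],
       [ 0.62594393, -0.5867561 , -0.51372314]]), 't': array([426.5465456 , 265.34262432, 634.17835405])} C [ -5.47707012 596.04450132 547.02084305]
```

View pics/top0.png

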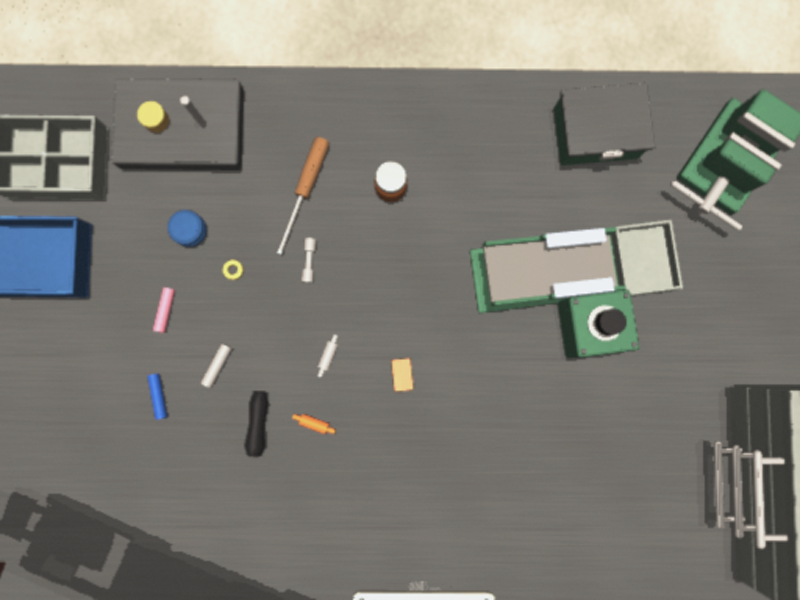

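View pics/side0.png

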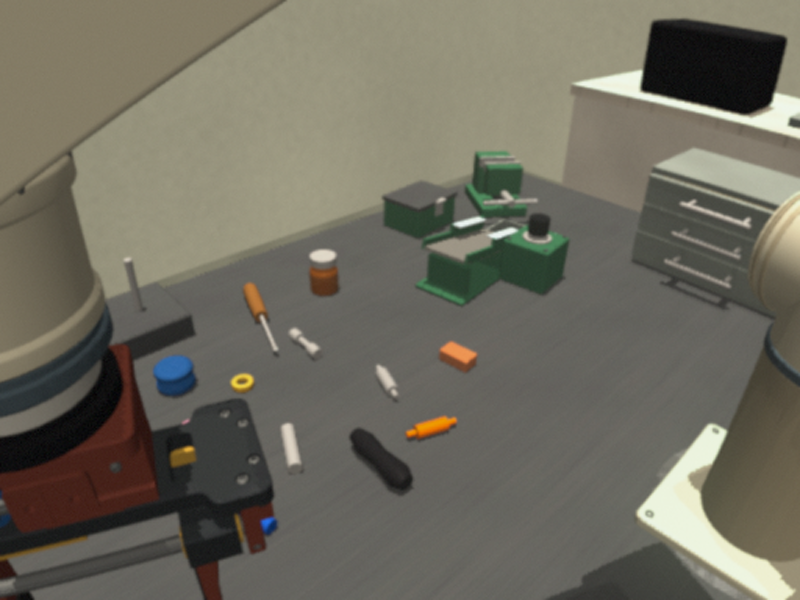

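Top view (800x600 px): the plain arbor is at (216,366), the waisted one at (309,260) and the stub one at (328,356). The ramp centre is near (550,265), with its outlet to the right (world -y), and the knob is at (610,321). The side view shows the knob top at (539,222).

```bash
cat > h.py <<'E'
import cv2,numpy as np
def K(d):
    f=d["frame"].shape[0]/2/np.tan(np.radians(d["fov_y"])/2)
    return np.array([[f,0,d["cx"]],[0,f,d["cy"]],[0,0,1]])
def ray(d,uv):
    p=cv2.undistortPoints(np.array(uv,float).reshape(-1,1,2),K(d),np.array(d["distortion"]))[:,0]
    R=np.array(d["R"]);C=-R.T@np.array(d["t"])
    return C,np.c_[p,np.ones(len(p))]@R
def onz(d,uv,z):
    C,v=ray(d,uv);return C+v*((z-C[2])/v[:,2])[:,None]
def tri(d1,u1,d2,u2):
    C1,v1=ray(d1,[u1]);C2,v2=ray(d2,[u2]);v1=v1[0];v2=v2[0]
    s=np.linalg.lstsq(np.c_[v1,-v2],C2-C1,rcond=None)[0]
    a=C1+s[0]*v1;b=C2+s[1]*v2;return (a+b)/2,np.linalg.norm(a-b)
def proj(d,X):
    return cv2.projectPoints(np.array(X,float).reshape(-1,1,3),cv2.Rodrigues(np.array(d["R"]))[0],np.array(d["t"]),K(d),np.array(d["distortion"]))[0][:,0]
E
python3 - <<'E'
import pickle;from h import *
T=pickle.load(open("top.pkl","rb"));S=pickle.load(open("side.pkl","rb"))
for n,d,box in(("T",T,(295,135,445,235)),("S",S,(260,90,370,195))):
    x0,y0,x1,y1=box;c=d["frame"][y0:y1,x0:x1];cv2.imwrite(f"pics/c{n}.png",cv2.resize(c,None,fx=5,fy=5,interpolation=cv2.INTER_CUBIC))
hsv=cv2.cvtColor(T["frame"],cv2.COLOR_BGR2HSV)
m=((hsv[...,2]>140)&(hsv[...,1]<40)).astype(np.uint8);m[:140]=0;m[260:]=0
def comps(m,d,z,a0,a1):
    for c in cv2.findContours(m,0,2)[0]:
        a=cv2.contourArea(c)
        if a0<a<a1:
            r=cv2.minAreaRect(c);b=cv2.boxPoints(r);W=onz(d,b,z);M=W.mean(0)
            e=[W[1]-W[0],W[2]-W[1]];L=max(e,key=np.linalg.norm);s=min(e,key=np.linalg.norm)
            print(np.round(r[0],1),a,M.round(1),"len",np.linalg.norm(L).round(1),np.linalg.norm(s).round(1),"ang",np.arctan2(L[1],L[0]).round(3))
comps(m,T,9,40,2000)
print("floor hsv",hsv[170,340])
k=(hsv[...,2]<45).astype(np.uint8);k[:,:370]=0;k[:190]=0;k[225:]=0;k[:,415:]=0
comps(k,T,120,100,3000)
hs=cv2.cvtColor(S["frame"],cv2.COLOR_BGR2HSV)
k=(hs[...,2]<45).astype(np.uint8);k[:,:330]=0;k[:,360:]=0;k[:130]=0;k[160:]=0
for c in cv2.findContours(k,0,2)[0]:print(cv2.boundingRect(c),cv2.contourArea(c))
E
```

```text
[508.5 254.5] 45.0 [ 410.1 -585.9    9. ] len 22.1 12.5 ang 3.096
[137.4 233.7] 173.5 [453.8 332.1   9. ] len 72.0 17.2 ang -0.468
[209.  227.3] 139.0 [471.1 156.    9. ] len 71.6 17.1 ang -0.365
[384.4 206.8] 114.0 [ 525.5 -279.7    9. ] len 56.5 44.9 ang -2.93
[196.9 165.9] 124.5 [623.9 188.9   9. ] len 71.5 16.1 ang -0.065
[415.2 164.1] 1546.0 [ 634.1 -359.7    9. ] len 114.6 94.2 ang -3.03
[182.3 150.9] 45.5 [661.5 226.2   9. ] len 60.1 8.0 ang -0.354
floor hsv [ 16  33 184]
(339, 140, 12, 11) 76.0
```

View pics/cT.png

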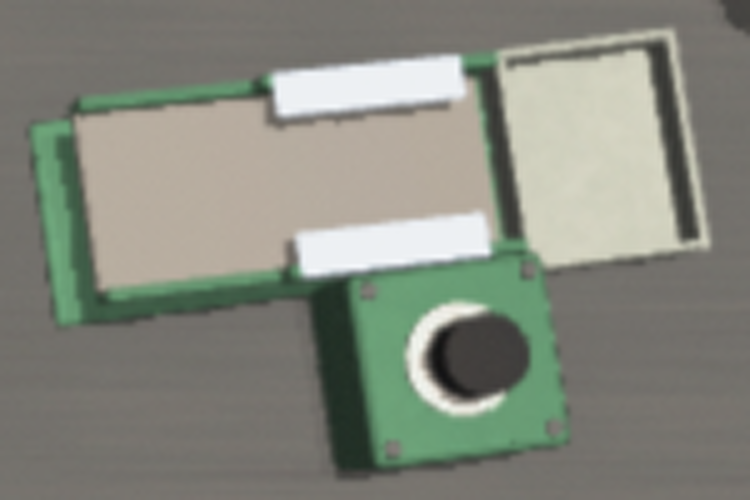

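View pics/cS.png

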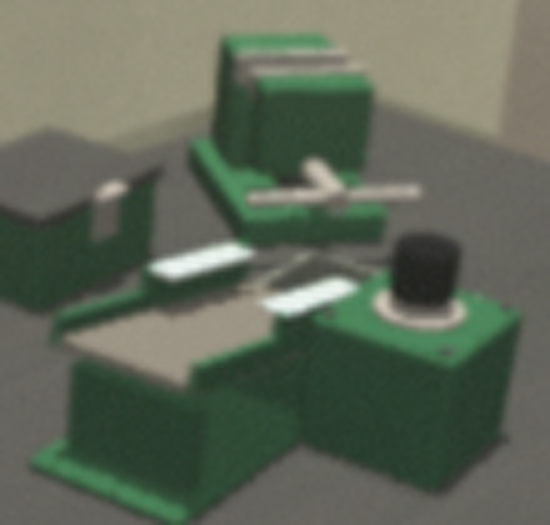

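Crop T (5x): the floor's upper-end corners are at (75,117) and (100,292), the lower edge runs (478,80)-(503,240), and the knob top is at (488,354). Housing-top corners are (350,280), (540,255), (568,442) and (383,470). Crop S: upper-end floor corners at (60,338) and (190,387), knob top about (427,247).

```bash
python3 - <<'E'
import pickle;from h import *
T=pickle.load(open("top.pkl","rb"));S=pickle.load(open("side.pkl","rb"))
t=lambda *p:[(p[0]+.5)/5-.5+295,(p[1]+.5)/5-.5+135]
s=lambda *p:[(p[0]+.5)/5-.5+260,(p[1]+.5)/5-.5+90]
for n,a,b in(("up+x",t(75,117),s(60,338)),("up-x",t(100,292),s(190,387)),("knobtop",t(488,354),s(427,247)),("hous far-left/near",t(383,470),s(520,315)),("hous",t(350,280),s(305,315)),("h near cam",t(383,470),s(440,365))):
    print(n,*[np.round(v,1) for v in tri(T,a,S,b)])
hi=onz(T,[t(75,117),t(100,292)],83.2);lo=onz(T,[t(478,80),t(503,240)],48)
print(hi.round(1),lo.round(1),np.linalg.norm(hi[0]-hi[1]))
u=hi.mean(0)[:2];l=lo.mean(0)[:2];y=(u-l);print("len",np.linalg.norm(y),"y ang",np.arctan2(y[1],y[0])-np.pi/2, "x ang",np.arctan2(*(hi[0]-hi[1])[[1,0]]))
# green housing/floor mask fits
hsv=cv2.cvtColor(T["frame"],cv2.COLOR_BGR2HSV)
m=((hsv[...,0]>5)&(hsv[...,0]<25)&(hsv[...,2]>150)&(hsv[...,1]>20)&(hsv[...,1]<60)).astype(np.uint8);m[:140]=0;m[210:]=0;m[:,:300]=0;m[:,396:]=0
c=max(cv2.findContours(m,0,2)[0],key=cv2.contourArea);r=cv2.minAreaRect(c);print(r,cv2.contourArea(c),onz(T,cv2.boxPoints(r),65).round(1))
H=onz(T,[t(350,280),t(540,255),t(568,442),t(383,470)],95);print("housing z95",H.round(1),[np.linalg.norm(H[i]-H[i-1]).round(1) for i in range(4)])
for z in(120,125,130,135):print(z,onz(T,[t(488,354)],z).round(1))
E
```

```text
up+x [634.1 -83.5  84.2] 0.3
up-x [551.  -95.8  82.8] 2.4
knobtop [ 521.8 -262.5  126. ] 0.1
hous far-left/near [ 455.7 -225.4  119.9] 33.5
hous [ 560.  -210.1   85.7] 4.0
h near cam [ 473.7 -223.4   83.3] 8.4
[[634.4 -83.6  83.2]
 [551.9 -94.9  83.2]] [[ 660.4 -285.    48. ]
 [ 582.1 -295.5   48. ]] 83.21921165612896
len 202.9268711369252 y ang 0.13897585008877011 x ang 0.13701738585412881
((351.7696838378906, 170.22488403320312), (34.38468933105469, 80.47160339355469), 83.0887680053711) 2075.5 [[ 637.4  -86.4   65. ]
 [ 662.8 -278.4   65. ]
 [ 580.5 -286.6   65. ]
 [ 555.6  -95.9   65. ]]
housing z95 [[ 557.5 -208.9   95. ]
 [ 569.9 -297.4   95. ]
 [ 483.7 -308.3   95. ]
 [ 470.1 -222.8   95. ]] [np.float64(88.5), np.float64(89.3), np.float64(87.0), np.float64(86.5)]
120 [[ 522.3 -264.3  120. ]]
125 [[ 521.9 -262.8  125. ]]
130 [[ 521.6 -261.2  130. ]]
135 [[ 521.3 -259.6  135. ]]
```

```bash
cat > d.py <<'E'
# usage: d.py X Y Z yaw  -> shift in tool axes & turn about tool z from the measured pose
import sys,numpy as np
from scipy.spatial.transform import Rotation as Ro
from workcell import sensors
o=sensors.get_obs();R=Ro.from_rotvec(o["orientation"]).as_matrix();y=np.arctan2(R[1,1],R[0,1])
print("t %.2f"%o["t"],"p",o["ee_pos"].round(1),"yaw %.3f"%y,"tilt",R[:,2].round(3),"q",o["qpos"].round(2),"F",o["ft_force"].round(1),"M",o["moment"].round(3),"w %.1f g %.1f"%(o["width"],o["grasp_force"]))
if len(sys.argv)>3:
    print("shift",(R.T@(np.array(sys.argv[1:4],float)-o["ee_pos"])).round(1))
if len(sys.argv)>4: print("turn rz %.3f"%(-((float(sys.argv[4])-y+np.pi)%(2*np.pi)-np.pi)))
E
python3 -m handwheel '[[-38.7,-46.2,0,0,0,0,0],[-38.7,-46.2,0,0,0,0,0],[-38.7,-46.2,0,0,0,0,0],[-38.7,-46.2,0,0,0,0,0],[-38.7,-46.2,0,0,0,0,0],[-38.7,-46.2,0,0,0,0,0],[-38.7,-46.2,0,0,0,0,0],[-38.7,-46.2,0,0,0,0,0]]'
python3 -m handwheel '[[-38.7,-46.2,0,0,0,0,0],[-38.7,-46.2,0,0,0,0,0],[-38.7,-46.2,0,0,0,0,0],[-38.7,-46.2,0,0,0,0,0],[-38.7,-46.2,0,0,0,0,0],[-38.7,-46.2,0,0,0,0,0],[-30,-40,0,0,0,0,0],[0,0,0,0,0,0,0],[0,0,0,0,0,0,0]]'
python3 d.py 522 -262.5 95
```

```text
t: 1.1
ee_pos: [378.3, 132.8, 222.8]
orientation: [0.543, 3.094, 0.0]
ft_force: [0.4, 1.1, 0.2]
width: 87.8
grasp_force: 0.0
t: 2.22
ee_pos: [515.7, -252.4, 222.0]
orientation: [-0.544, -3.092, -0.001]
ft_force: [0.1, 0.5, -0.1]
width: 88.0
grasp_force: 0.0
t 2.23 p [ 515.7 -252.4  222. ] yaw 1.222 tilt [-0.001  0.001 -1.   ] q [-0.48  0.35  1.74  0.    1.05 -1.7 ] F [ 0.1  0.5 -0.1] M [ 0.034 -0.001 -0.051] w 88.0 g 0.0
shift [ -9.6  -7.4 127. ]
```

```bash
python3 -m handwheel '[[-9.6,-7.4,0,0,0,0,0],[0,0,45,0,0,0,0],[0,0,45,0,0,0,0],[0,0,20,0,0,0,0],[0,0,17,0,0,0,0],[0,0,0,0,0,0,0]]'
python3 -c "
from workcell import viewer;import cv2
cv2.imwrite('pics/k1.png',cv2.resize(viewer.get_image('top')['frame'][120:250,290:460],None,fx=4,fy=4,interpolation=2))"
python3 d.py 522 -262.5 95
```

```text
t: 2.98
ee_pos: [522.7, -262.6, 94.9]
orientation: [-0.542, -3.093, -0.001]
ft_force: [0.1, -0.1, 0.2]
width: 87.9
grasp_force: 0.0
t 3.02 p [ 523.3 -263.    95.8] yaw 1.224 tilt [ 0. -0. -1.] q [-0.49  0.54  1.8  -0.    0.81 -1.71] F [ 0.3  0.1 -0. ] M [-0.033  0.012  0.019] w 87.9 g 0.0
shift [1.4 0.1 0.8]
```

View pics/k1.png

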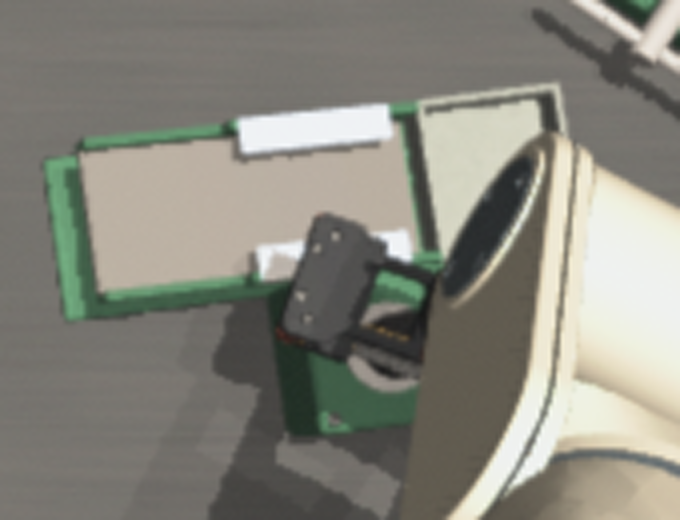

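The gripper straddles the knob, which sits around (395,335) in this crop, partly hidden by the arm. I'll close and check the side force.

```bash
python3 -m handwheel '[[0,0,0,0,0,0,0.4],[0,0,0,0,0,0,0.5],[0,0,0,0,0,0,1],[0,0,0,0,0,0,1],[0,0,0,0,0,0,1],[0,0,0,0,0,0,1]]'; python3 d.py
```

```text
t: 3.78
ee_pos: [522.6, -264.4, 95.8]
orientation: [-0.543, -3.094, 0.003]
ft_force: [-3.8, -6.2, -0.1]
width: 37.7
grasp_force: 30.0
t 3.77 p [ 522.6 -264.4   95.8] yaw 1.224 tilt [-0.    -0.002 -1.   ] q [-0.49  0.54  1.8  -0.    0.81 -1.71] F [-3.8 -6.2 -0.1] M [-0.898  0.418  0.004] w 37.7 g 30.0
```

```bash
python3 -m handwheel '[[0,-1.2,0,0,0,0,1],[0,0,0,0,0,0,1]]' >/dev/null; python3 d.py
python3 -m handwheel '[[0,0,0,0,0,0.05,1],[0,0,0,0,0,0,1]]' >/dev/null; python3 d.py
python3 -m handwheel '[[0,0,0,0,0,0.05,1],[0,0,0,0,0,0,1]]' >/dev/null; python3 d.py
python3 -m handwheel '[[0,0,0,0,0,0.05,1],[0,0,0,0,0,0,1]]' >/dev/null; python3 d.py
python3 -m handwheel '[[0,0,0,0,0,0.05,1],[0,0,0,0,0,0,1]]' >/dev/null; python3 d.py
```

```text
t 4.03 p [ 522.5 -264.4   95.7] yaw 1.223 tilt [-0. -0. -1.] q [-0.49  0.54  1.8  -0.    0.81 -1.71] F [-0.2 -1.2  0.4] M [-0.108  0.167  0.051] w 37.7 g 30.0
t 4.28 p [ 522.5 -264.5   95.7] yaw 1.173 tilt [-0. -0. -1.] q [-0.49  0.54  1.8  -0.    0.81 -1.66] F [-1.1 -1.8  1.6] M [-0.345  0.201 -0.102] w 37.3 g 30.0
t 4.53 p [ 522.5 -264.5   95.7] yaw 1.124 tilt [-0. -0. -1.] q [-0.49  0.54  1.8  -0.    0.81 -1.61] F [-1.7 -3.1  1.8] M [-0.468  0.311 -0.028] w 37.4 g 30.0
t 4.78 p [ 522.5 -264.6   95.7] yaw 1.075 tilt [-0. -0. -1.] q [-0.49  0.54  1.8  -0.    0.81 -1.56] F [-1.9 -3.4  1.8] M [-0.531  0.356 -0.087] w 37.2 g 30.0
t 5.03 p [ 522.5 -264.6   95.7] yaw 1.025 tilt [-0. -0. -1.] q [-0.49  0.54  1.8  -0.    0.81 -1.51] F [-2.5 -5.   0.3] M [-0.698  0.457 -0.073] w 37.6 g 30.0
```

```bash
sed -i 's/,"w %.1f/,"j6 %.3f"%o["joint_torque"][5],"w %.1f/' d.py
python3 -m handwheel '[[0,-0.7,0,0,0,0.04,1]]' >/dev/null; python3 d.py
python3 -m handwheel '[[0,0,0,0,0,0.04,1]]' >/dev/null; python3 d.py
python3 -m handwheel '[[0,0,0,0,0,0.04,1]]' >/dev/null; python3 d.py
python3 -m handwheel '[[0,0,0,0,0,0.04,1]]' >/dev/null; python3 d.py
```

```text
t 5.15 p [ 522.4 -264.7   95.7] yaw 0.984 tilt [ 0.  0. -1.] q [-0.49  0.54  1.8   0.    0.81 -1.47] F [ 0.  -0.2  1.7] M [ 0.007 -0.     0.042] j6 -0.463 w 37.6 g 30.0
t 5.28 p [ 522.4 -264.7   95.7] yaw 0.944 tilt [ 0.  0. -1.] q [-0.49  0.54  1.8   0.    0.81 -1.43] F [-1.6 -1.3  1.5] M [-0.349  0.179  0.086] j6 -0.327 w 37.2 g 30.0
t 5.40 p [ 522.4 -264.8   95.7] yaw 0.904 tilt [ 0.  0. -1.] q [-0.49  0.54  1.8   0.    0.81 -1.39] F [-1.  -2.   2.6] M [-0.358  0.252  0.163] j6 -0.318 w 37.1 g 30.0
t 5.53 p [ 522.3 -264.8   95.7] yaw 0.864 tilt [ 0.  0. -1.] q [-0.49  0.54  1.8   0.    0.81 -1.35] F [-0.8 -1.6  1.2] M [-0.383  0.264  0.179] j6 -0.316 w 37.4 g 30.0
```

```bash

python3 -m handwheel '[[0,-0.2,0,0,0,0.04,1]]' >/dev/null; python3 d.py
python3 -m handwheel '[[0,0,0,0,0,0.04,1]]' >/dev/null; python3 d.py
python3 -m handwheel '[[0,0,0,0,0,0.04,1]]' >/dev/null; python3 d.py
python3 -m handwheel '[[0,0,0,0,0,0.04,1]]' >/dev/null; python3 d.py
```

```text
t 5.65 p [ 522.3 -264.9   95.7] yaw 0.824 tilt [ 0.  0. -1.] q [-0.49  0.54  1.8   0.    0.81 -1.31] F [-1.  -0.6  2.3] M [-0.259  0.193  0.132] j6 -0.313 w 37.7 g 30.0
t 5.78 p [ 522.2 -264.9   95.7] yaw 0.784 tilt [ 0.  0. -1.] q [-0.49  0.54  1.8   0.    0.81 -1.27] F [-1.8 -1.8  1.6] M [-0.3    0.167  0.067] j6 -0.319 w 37.5 g 30.0
t 5.90 p [ 522.2 -264.9   95.7] yaw 0.744 tilt [ 0.  0. -1.] q [-0.49  0.54  1.8   0.    0.81 -1.23] F [-0.8 -1.5  2.5] M [-0.375  0.275  0.144] j6 -0.318 w 37.7 g 30.0
t 6.03 p [ 522.2 -265.    95.7] yaw 0.704 tilt [ 0.  0. -1.] q [-0.49  0.54  1.8   0.    0.81 -1.19] F [-2.4 -2.4  2.6] M [-0.404  0.252  0.129] j6 -0.316 w 37.3 g 30.0
```

```bash

python3 -m handwheel '[[0,-0.2,0,0,0,0.04,1]]' >/dev/null; python3 d.py
python3 -m handwheel '[[0,0,0,0,0,0.04,1]]' >/dev/null; python3 d.py
python3 -m handwheel '[[0,0,0,0,0,0.04,1]]' >/dev/null; python3 d.py
```

```text
t 6.15 p [ 522.1 -265.    95.7] yaw 0.664 tilt [ 0.  0. -1.] q [-0.49  0.54  1.8   0.    0.81 -1.15] F [-0.7 -1.5  1.8] M [-0.236  0.162  0.038] j6 -0.329 w 37.4 g 30.0
t 6.28 p [ 522.1 -265.1   95.7] yaw 0.624 tilt [ 0.  0. -1.] q [-0.49  0.54  1.8   0.    0.81 -1.11] F [-1.5 -2.1  2.3] M [-0.318  0.289  0.073] j6 -0.382 w 37.3 g 30.0
t 6.40 p [ 522.1 -265.1   95.7] yaw 0.584 tilt [ 0.  0. -1.] q [-0.49  0.54  1.8   0.    0.81 -1.07] F [-1.5 -1.8  2.2] M [-0.317  0.244  0.195] j6 -0.232 w 37.7 g 30.0
```

```bash

python3 -m handwheel '[[0,-0.2,0,0,0,0.03,1]]' >/dev/null; python3 d.py
python3 -m handwheel '[[0,0,0,0,0,0.03,1]]' >/dev/null; python3 d.py
```

```text
t 6.53 p [ 522.  -265.1   95.7] yaw 0.554 tilt [ 0.  0. -1.] q [-0.49  0.54  1.8   0.    0.81 -1.04] F [-0.8  0.4  1.3] M [-0.19   0.052  0.122] j6 -0.185 w 37.6 g 30.0
t 6.65 p [ 522.  -265.2   95.7] yaw 0.522 tilt [ 0.  0. -1.] q [-0.49  0.54  1.8   0.    0.81 -1.01] F [-0.3 -0.8  1.8] M [-0.161  0.092  0.018] j6 -0.326 w 37.4 g 30.0
```

```bash

python3 -m handwheel '[[0,-0.1,0,0,0,0.03,1]]' >/dev/null; python3 d.py
python3 -m handwheel '[[0,0,0,0,0,0.03,1]]' >/dev/null; python3 d.py
```

```text
t 6.78 p [ 521.9 -265.2   95.8] yaw 0.491 tilt [ 0.001  0.    -1.   ] q [-0.49  0.54  1.8   0.    0.81 -0.98] F [ 1.5 -0.6  1.6] M [-0.055 -0.067 -0.022] j6 -0.373 w 37.6 g 30.0
t 6.90 p [ 521.9 -265.2   95.7] yaw 0.461 tilt [ 0.  0. -1.] q [-0.49  0.54  1.8   0.    0.81 -0.95] F [0.9 0.  1.1] M [-0.023 -0.082 -0.091] j6 -0.363 w 37.4 g 30.0
```

```bash

python3 -m handwheel '[[0,0,0,0,0,0.03,1]]' >/dev/null; python3 d.py
python3 -m handwheel '[[0,0,0,0,0,0.03,1]]' >/dev/null; python3 d.py
```

```text
t 7.03 p [ 521.9 -265.2   95.7] yaw 0.431 tilt [ 0.  0. -1.] q [-0.49  0.54  1.8   0.    0.81 -0.92] F [1.1 0.8 2.1] M [ 0.059 -0.09  -0.042] j6 -0.356 w 37.7 g 30.0
t 7.15 p [ 521.8 -265.3   95.7] yaw 0.401 tilt [ 0.  0. -1.] q [-0.49  0.54  1.8   0.    0.81 -0.89] F [1.6 1.4 1.8] M [ 0.133 -0.099  0.016] j6 -0.338 w 37.4 g 30.0
```

```bash

python3 -m handwheel '[[0,0,0,0,0,0.03,1]]' >/dev/null; python3 d.py
```

```text
t 7.28 p [ 521.8 -265.3   95.7] yaw 0.371 tilt [ 0.  0. -1.] q [-0.49  0.54  1.8   0.    0.81 -0.86] F [1.1 0.5 1.9] M [ 0.255 -0.173  0.137] j6 -0.168 w 37.5 g 30.0
```

```bash

python3 -m handwheel '[[0,0,0,0,0,0.025,1]]' >/dev/null; python3 d.py
python3 -m handwheel '[[0,0,0,0,0,0,1]]' >/dev/null; python3 d.py
```

```text
t 7.40 p [ 521.7 -265.2   95.7] yaw 0.347 tilt [-0.  0. -1.] q [-0.49  0.54  1.8   0.    0.81 -0.84] F [1.7 3.  2.7] M [ 0.325 -0.21   0.409] j6 0.172 w 37.7 g 30.0
t 7.53 p [ 521.7 -265.2   95.7] yaw 0.348 tilt [ 0.  0. -1.] q [-0.49  0.54  1.8   0.    0.81 -0.84] F [1.3 2.3 3.3] M [ 0.34  -0.208  0.25 ] j6 0.390 w 37.4 g 30.0
```

```bash

python3 -m handwheel '[[0,0,0,0,0,-0.025,1],[0,0,0,0,0,0,0.5],[0,0,0,0,0,0,0.2],[0,0,0,0,0,0,0.1],[0,0,-20,0,0,0,0.1],[0,0,-40,0,0,0,0.1],[0,0,-50,0,0,0,0.1],[0,0,0,0,0,0,0.1]]'; python3 d.py 453.8 332.1 206 1.103
```

```text
t: 8.52
ee_pos: [523.9, -266.7, 209.7]
orientation: [1.767, 2.588, 0.001]
ft_force: [-0.2, 0.7, -0.6]
width: 79.3
grasp_force: 0.0
t 8.53 p [ 523.9 -266.7  209.7] yaw 0.373 tilt [ 0.007 -0.004 -1.   ] q [-0.49  0.38  1.73 -0.    1.02 -0.86] F [-0.2  0.7 -0.6] M [-0.037  0.065 -0.038] j6 -0.002 w 79.3 g 0.0
shift [583.2 152.9   1. ]
turn rz -0.730
```

```bash

python3 -m handwheel '[[53,13.9,0,0,0,0,0.1],[53,13.9,0,0,0,0,0.1],[53,13.9,0,0,0,0,0.1],[53,13.9,0,0,0,0,0.1],[53,13.9,0,0,0,0,0.1],[53,13.9,0,0,0,0,0.1],[53,13.9,0,0,0,0,0.1],[53,13.9,0,0,0,0,0.1],[53,13.9,0,0,0,0,0.1],[53,13.9,0,0,0,0,0.1]]' >/dev/null
python3 -m handwheel '[[53,13.9,0,0,0,-0.146,0.1],[0,0,0,0,0,-0.146,0.1],[0,0,0,0,0,-0.146,0.1],[0,0,0,0,0,-0.146,0.1],[0,0,0,0,0,-0.146,0.1],[0,0,0,0,0,0,0.1]]' >/dev/null
python3 d.py 453.8 332.1 3 1.103
python3 - <<'E'
from workcell import viewer;import cv2,numpy as np,pickle
T=viewer.get_image('top');S=viewer.get_image('side');pickle.dump(T,open("top1.pkl","wb"))
a=cv2.resize(T['frame'][135:235,295:445],None,fx=4,fy=4,interpolation=2);b=cv2.resize(S['frame'][100:190,260:310+60],None,fx=3.5,fy=3.5,interpolation=2)[:, :200*2]
h=max(a.shape[0],b.shape[0]);c=cv2.vconcat([a[:, :600],cv2.copyMakeBorder(b[:200],0,0,0,600-b.shape[1],0)]) 
cv2.imwrite('pics/stop.png',c)
E
```

```text
t 10.53 p [451.1 332.8 204.6] yaw 1.102 tilt [-0.001 -0.001 -1.   ] q [ 0.61  0.35  1.79 -0.    1.   -0.49] F [-0.2  0.2 -0.2] M [-0.073  0.017  0.003] j6 -0.836 w 79.1 g 0.0
shift [ -2.9   0.9 201.6]
turn rz -0.001
```

View pics/stop.png

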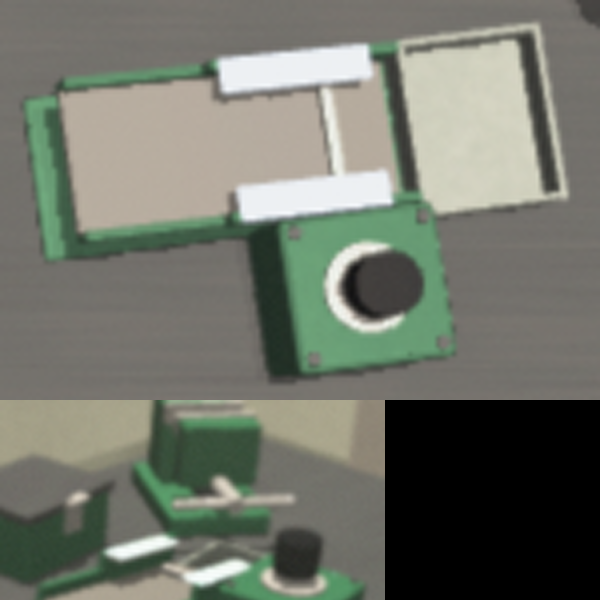

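The stop is up: a bright bar at crop (331,132). Now I'll pick up the plain arbor.

```bash
python3 - <<'E'
import pickle;from h import *
T=pickle.load(open("top1.pkl","rb"))
p=onz(T,[[(331+.5)/4-.5+295,(132+.5)/4-.5+135]],61)[0];print(p)
a=.137;R=np.array([[np.cos(a),-np.sin(a)],[np.sin(a),np.cos(a)]]);print("origin from stop",p[:2]-R@[0,-61])
E
python3 -m handwheel '[[-2.9,0.9,50,0,0,0,0.1],[0,0,60,0,0,0,0.2],[0,0,50,0,0,0,0.3],[0,0,25,0,0,0,0.4],[0,0,15,0,0,0,0.4],[0,0,0,0,0,0,0.4]]'; python3 d.py 453.8 332.1 3 1.103
```

```text
[ 616.34118892 -249.17606711   61.        ]
origin from stop [ 608.01030649 -188.7476268 ]
t: 11.38
ee_pos: [454.3, 332.5, 5.0]
orientation: [-0.73, -3.055, 0.002]
ft_force: [0.8, 0.2, 0.2]
width: 52.5
grasp_force: 0.0
t 11.38 p [454.3 332.5   5. ] yaw 1.102 tilt [-0.001 -0.001 -1.   ] q [ 0.61  0.66  1.86 -0.    0.62 -0.49] F [0.8 0.2 0.2] M [0.004 0.034 0.065] j6 0.017 w 52.5 g 0.0
shift [ 0.3 -0.5  2. ]
turn rz -0.001
```

```bash

python3 -m handwheel '[[0,0,2,0,0,0,0.5],[0,0,0,0,0,0,1],[0,0,0,0,0,0,1],[0,0,0,0,0,0,1],[0,0,0,0,0,0,1]]'; 
python3 -m handwheel '[[0,0,-20,0,0,0,1],[0,0,-55,0,0,0,1],[0,0,-60,0,0,0,1],[0,0,-35,0,0,0,1],[0,0,0,0,0,0,1]]'; python3 d.py 599 -127.6 173 1.708
```

```text
t: 12.0
ee_pos: [454.7, 332.8, 4.1]
orientation: [0.728, 3.056, 0.001]
ft_force: [-1.0, 0.0, 3.6]
width: 17.5
grasp_force: 30.0
t: 12.62
ee_pos: [456.2, 333.9, 177.7]
orientation: [0.727, 3.052, 0.008]
ft_force: [1.1, 0.5, -1.6]
width: 17.6
grasp_force: 30.0
t 12.62 p [456.2 333.9 177.7] yaw 1.103 tilt [ 0.006  0.004 -1.   ] q [ 0.61  0.39  1.8   0.    0.94 -0.49] F [ 1.1  0.5 -1.6] M [-0.002 -0.003  0.02 ] j6 -0.001 w 17.6 g 30.0
shift [-335.5 -347.5    3.6]
turn rz -0.605
```

```bash

python3 -m handwheel '[[-41.9,-43.4,0,0,0,0,1],[-41.9,-43.4,0,0,0,0,1],[-41.9,-43.4,0,0,0,0,1],[-41.9,-43.4,0,0,0,0,1],[-41.9,-43.4,0,0,0,0,1],[-41.9,-43.4,0,0,0,0,1],[-41.9,-43.4,0,0,0,0,1],[-41.9,-43.4,0,0,0,0,1],[0,0,0,0,0,-0.151,1]]' >/dev/null
python3 -m handwheel '[[0,0,0,0,0,-0.151,1],[0,0,0,0,0,-0.151,1],[0,0,0,0,0,-0.151,1],[0,0,0,-0.175,0,0,1],[0,0,0,0,0,0,1]]'; python3 d.py 599.2 -128.6 96 1.708
```

```text
t: 14.38
ee_pos: [596.5, -130.0, 172.0]
orientation: [0.207, -3.109, -0.273]
ft_force: [-0.4, 0.3, -1.6]
width: 17.3
grasp_force: 30.0
t 14.38 p [ 596.5 -130.   172. ] yaw 1.703 tilt [-0.025  0.173 -0.985] q [-0.31  0.5   1.65  0.18  1.08 -2.11] F [-0.4  0.3 -1.6] M [-0.094 -0.023 -0.002] j6 -0.907 w 17.3 g 30.0
shift [ -3.  -12.3  75. ]
turn rz -0.005
```

Descend while checking with the cameras.

```bash

python3 -m handwheel '[[-3,-12.3,35,0,0,0,1],[0,0,40,0,0,0,1],[0,0,0,0,0,0,1]]' >/dev/null; python3 d.py 599.2 -128.6 82.5 1.708
python3 - <<'E'
from workcell import viewer;import cv2
T=viewer.get_image('top');S=viewer.get_image('side')
a=cv2.resize(T['frame'][135:235,290:420],None,fx=3,fy=3,interpolation=2);b=cv2.resize(S['frame'][90:190,250:380],None,fx=3,fy=3,interpolation=2)
cv2.imwrite('pics/load.png',cv2.hconcat([a,b]))
E
```

```text
t 14.75 p [ 596.8 -125.5   94.3] yaw 1.706 tilt [-0.031  0.173 -0.984] q [-0.31  0.6   1.69  0.19  0.94 -2.13] F [-0.3  0.8 -2.1] M [-0.086  0.006  0.04 ] j6 -0.014 w 17.3 g 30.0
shift [-2.1 -5.4 11. ]
turn rz -0.002
```

View pics/load.png

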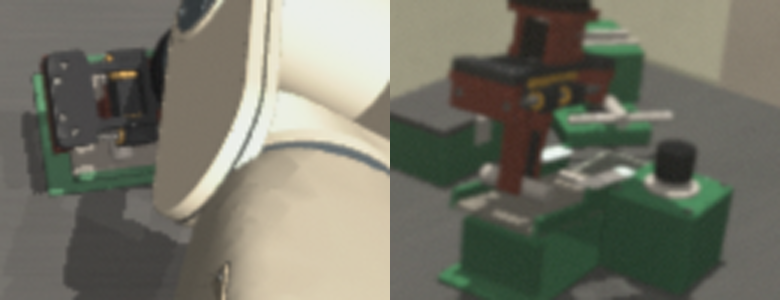

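The arbor hangs over the open upper part, between the walls, with its left end near (485,172) in the side half. I'll lower it and release.

```bash

python3 -m handwheel '[[-2.1,-5.4,6,0,0,0,1],[0,0,4,0,0,0,1],[0,0,0,0,0,0,1]]' ; python3 d.py 599.2 -128.6 81.3 1.708
```

```text
t: 15.22
ee_pos: [602.6, -130.3, 87.1]
orientation: [0.212, -3.111, -0.273]
ft_force: [-0.5, 0.1, -1.1]
width: 17.1
grasp_force: 30.0
t 15.22 p [ 602.6 -130.3   87.1] yaw 1.707 tilt [-0.024  0.172 -0.985] q [-0.31  0.62  1.68  0.2   0.93 -2.14] F [-0.5  0.1 -1.1] M [-0.095 -0.062  0.02 ] j6 0.009 w 17.1 g 30.0
shift [3.2 1.2 6. ]
turn rz -0.001
```

```bash

python3 -m handwheel '[[2.5,1,4,0,0,0,1],[0,0,0,0,0,0,1],[0,0,0,0,0,0,1]]'>/dev/null ; python3 d.py 599.2 -128.6 81.3 1.708
```

```text
t 15.60 p [ 599.9 -128.9   83.1] yaw 1.707 tilt [-0.024  0.172 -0.985] q [-0.31  0.62  1.69  0.2   0.92 -2.14] F [-0.2  0.6 -0.8] M [-0.079 -0.032 -0.002] j6 0.013 w 17.2 g 30.0
shift [0.6 0.1 1.9]
turn rz -0.001
```

```bash

python3 -m handwheel '[[0.5,0,1.5,0,0,0,1],[0,0,0,0,0,0,1],[0,0,0,0,0,0,1]]'>/dev/null ; python3 d.py
python3 -m handwheel '[[0,0,0,0,0,0,0.7],[0,0,0,0,0,0,0.62],[0,0,0,0,0,0,0.62],[0,0,0,0,0,0,0.62]]'>/dev/null ; python3 d.py
python3 -m handwheel '[[0,0,-15,0,0,0,0.62],[0,0,-40,0,0,0,0.62],[0,0,-60,0,0,0,0.62],[0,0,0,0,0,0,0.62]]'>/dev/null ; python3 d.py 623.9 188.9 175 1.506
```

```text
t 15.97 p [ 599.4 -128.7   81.7] yaw 1.707 tilt [-0.024  0.172 -0.985] q [-0.31  0.62  1.69  0.2   0.92 -2.15] F [ 1.   0.5 -2.2] M [-0.114 -0.005  0.038] j6 0.012 w 17.0 g 30.0
t 16.48 p [ 599.5 -128.7   81.7] yaw 1.707 tilt [-0.023  0.172 -0.985] q [-0.31  0.62  1.69  0.2   0.92 -2.15] F [-1.  -0.1 -0. ] M [-0.079 -0.037 -0.012] j6 0.016 w 33.4 g 0.1
t 16.98 p [ 605.4 -150.4  201. ] yaw 1.708 tilt [-0.014  0.169 -0.986] q [-0.34  0.48  1.61  0.17  1.13 -2.13] F [ 0.4  0.3 -0.1] M [-0.069  0.012  0.02 ] j6 0.050 w 33.5 g 0.0
shift [-63.9 324.3  82.8]
turn rz 0.202
```

```bash

python3 -m handwheel '[[0,0,0,0.175,0,0,0.5],[-10.8,55.6,4.3,0,0,0,0.5],[-10.8,55.6,4.3,0,0,0,0.5],[-10.8,55.6,4.3,0,0,0,0.5],[-10.8,55.6,4.3,0,0,0,0.5],[-10.8,55.6,4.3,0,0,0,0.5],[-10.8,55.6,4.3,0,0,0,0.5],[0,0,0,0,0,0.101,0.5],[0,0,0,0,0,0.101,0.5],[0,0,0,0,0,0,0.5]]'>/dev/null ; python3 d.py 623.9 188.9 4 1.506
python3 - <<'E'
from workcell import viewer;import cv2,pickle
T=viewer.get_image('top');S=viewer.get_image('side');pickle.dump(T,open("top2.pkl","wb"))
a=cv2.resize(T['frame'][135:235,290:420],None,fx=3,fy=3,interpolation=2);b=cv2.resize(S['frame'][90:190,250:380],None,fx=3,fy=3,interpolation=2)
cv2.imwrite('pics/q1.png',cv2.hconcat([a,b]))
E
```

```text
t 18.23 p [620.5 190.9 168.8] yaw 1.506 tilt [-0.001 -0.    -1.   ] q [ 0.28  0.52  1.61  0.    1.01 -1.23] F [ 0.1  0.1 -0.7] M [0.057 0.006 0.031] j6 0.578 w 43.7 g 0.0
shift [ -3.6  -1.7 164.8]
turn rz 0.000
```

View pics/q1.png

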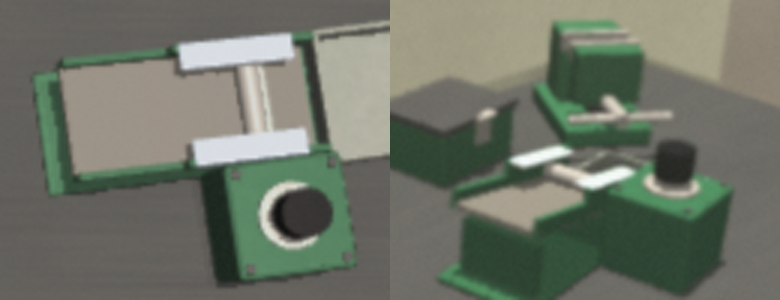

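The plain arbor sits squarely against the stop (top half, about (258,97)). Next, the waisted one.

```bash

python3 -m handwheel '[[-3.6,-1.7,40,0,0,0,0.5],[0,0,60,0,0,0,0.5],[0,0,40,0,0,0,0.5],[0,0,17,0,0,0,0.5],[0,0,5,0,0,0,0.5],[0,0,0,0,0,0,0.5],[0,0,0,0,0,0,0.5]]'>/dev/null; python3 d.py 623.9 188.9 3 1.506
```

```text
t 19.20 p [625.7 189.2   8.8] yaw 1.505 tilt [ 0.003  0.001 -1.   ] q [ 0.28  0.74  1.65  0.    0.74 -1.23] F [ 0.7 -0.7 -0.4] M [ 0.045 -0.016  0.008] j6 -0.003 w 44.0 g 0.0
shift [ 1.8 -0.4  5.8]
turn rz -0.001
```

```bash

python3 -m handwheel '[[1.4,-0.4,5,0,0,0,0.5],[0,0,0,0,0,0,0.5]]'>/dev/null; python3 d.py
python3 -m handwheel '[[0,0,0,0,0,0,1],[0,0,0,0,0,0,1],[0,0,0,0,0,0,1],[0,0,0,0,0,0,1]]'>/dev/null; python3 d.py
python3 -m handwheel '[[0,0,-20,0,0,0,1],[0,0,-55,0,0,0,1],[0,0,-60,0,0,0,1],[0,0,-35,0,0,0,1],[0,0,0,0,0,0,1]]'>/dev/null; python3 d.py 602 -142 173 1.708
```

```text
t 19.45 p [622.8 188.5   2.2] yaw 1.505 tilt [-0. -0. -1.] q [ 0.28  0.75  1.66 -0.    0.73 -1.23] F [-0.2  0.   0.6] M [ 0.015  0.017 -0.054] j6 0.000 w 43.8 g 0.0
t 19.95 p [623.1 188.5   2.1] yaw 1.505 tilt [-0. -0. -1.] q [ 0.28  0.75  1.66 -0.    0.73 -1.23] F [ 0.6  0.  -0.3] M [ 0.044 -0.082 -0.028] j6 0.000 w 9.0 g 30.0
t 20.57 p [625.2 189.1 176.8] yaw 1.505 tilt [ 0.007  0.002 -1.   ] q [ 0.28  0.51  1.6   0.    1.02 -1.23] F [-0.4  0.  -1.2] M [ 0.004  0.028 -0.014] j6 -0.000 w 9.4 g 30.0
shift [   1.4 -332.     2.9]
turn rz -0.203
```

```bash

python3 -m handwheel '[[0.3,-55.8,0.4,0,0,0,1],[0.3,-55.8,0.4,0,0,0,1],[0.3,-55.8,0.4,0,0,0,1],[0.3,-55.8,0.4,0,0,0,1],[0.3,-55.8,0.4,0,0,0,1],[0.3,-55.8,0.4,0,0,0,1],[0,0,0,0,0,-0.1015,1],[0,0,0,0,0,-0.1015,1],[0,0,0,-0.175,0,0,1],[0,0,0,0,0,0,1]]'>/dev/null
python3 -m handwheel '[[0,0,0,0,0,0,1]]'>/dev/null; python3 d.py 599.2 -128.6 96 1.708
```

```text
t 21.95 p [ 598.3 -145.5  168.5] yaw 1.707 tilt [-0.026  0.171 -0.985] q [-0.33  0.51  1.64  0.17  1.08 -2.13] F [-0.5  0.  -1.3] M [-0.069  0.029 -0.013] j6 -0.016 w 9.1 g 30.0
shift [-3.3  3.8 74.3]
turn rz -0.001
```

```bash

python3 -m handwheel '[[-1,2,30,0,0,0,1],[0,0,34,0,0,0,1],[0,0,10,0,0,0,1],[0,0,0,0,0,0,1],[0,0,0,0,0,0,1],[0,0,0,0,0,0,1]]'>/dev/null; python3 d.py 599.2 -128.6 80.5 1.708
```

```text
t 22.70 p [ 599.  -131.    98.4] yaw 1.708 tilt [-0.022  0.172 -0.985] q [-0.31  0.6   1.69  0.19  0.94 -2.14] F [ 0.  -0.1 -1.3] M [-0.056 -0.047 -0.02 ] j6 0.017 w 9.1 g 30.0
shift [-0.5 -0.8 18. ]
turn rz 0.000
```

```bash

python3 -m handwheel '[[-0.4,-0.8,10,0,0,0,1],[0,0,5,0,0,0,1],[0,0,0,0,0,0,1],[0,0,0,0,0,0,1]]'>/dev/null; python3 d.py 599.2 -128.6 80.5 1.708
```

```text
t 23.20 p [ 598.4 -128.7   82.2] yaw 1.708 tilt [-0.024  0.172 -0.985] q [-0.31  0.62  1.69  0.2   0.92 -2.15] F [ 0.1  0.1 -1. ] M [-0.025 -0.079 -0.03 ] j6 0.013 w 9.0 g 30.0
shift [-0.9 -0.3  1.6]
turn rz -0.000
```

```bash

python3 -m handwheel '[[-0.6,-0.2,1.5,0,0,0,1],[0,0,0,0,0,0,1],[0,0,0,0,0,0,1]]'>/dev/null ; python3 d.py
python3 -m handwheel '[[0,0,0,0,0,0,0.8],[0,0,0,0,0,0,0.68],[0,0,0,0,0,0,0.64],[0,0,0,0,0,0,0.64]]'>/dev/null ; python3 d.py
python3 -m handwheel '[[0,0,-15,0,0,0,0.64],[0,0,-40,0,0,0,0.64],[0,0,-60,0,0,0,0.64],[0,0,0,0.175,0,0,0.6],[0,0,0,0,0,0,0.5]]'>/dev/null ; python3 d.py 471.1 156 175 1.206
```

```text
t 23.57 p [ 599.  -128.6   80.8] yaw 1.708 tilt [-0.024  0.172 -0.985] q [-0.31  0.62  1.69  0.2   0.92 -2.15] F [ 0.6 -0.1 -0.9] M [-0.046 -0.023  0.042] j6 0.013 w 9.4 g 30.0
t 24.07 p [ 599.  -128.6   80.8] yaw 1.708 tilt [-0.024  0.172 -0.985] q [-0.31  0.62  1.69  0.2   0.92 -2.15] F [-0.5  0.1 -0.4] M [-0.027  0.058 -0.056] j6 0.014 w 31.4 g 0.0
t 24.70 p [ 601.9 -147.   196.1] yaw 1.710 tilt [ 0.002 -0.    -1.   ] q [-0.26  0.44  1.66  0.    1.03 -1.97] F [-0.6  0.5 -0.5] M [-0.014  0.033  0.001] j6 0.819 w 41.9 g 0.0
shift [ 87.4 318.3  20.7]
turn rz 0.504
```

```bash

python3 -m handwheel '[[14.6,53,3.4,0,0,0,0.4],[14.6,53,3.4,0,0,0,0.4],[14.6,53,3.4,0,0,0,0.4],[14.6,53,3.4,0,0,0,0.4],[14.6,53,3.4,0,0,0,0.4],[14.6,53,3.4,0,0,0,0.4],[0,0,0,0,0,0.168,0.4],[0,0,0,0,0,0.168,0.4],[0,0,0,0,0,0.168,0.4],[0,0,0,0,0,0,0.4]]'>/dev/null
python3 -m handwheel '[[0,0,0,0,0,0,0.4]]'>/dev/null; python3 d.py 471.1 156 4 1.206
python3 - <<'E'
from workcell import viewer;import cv2,pickle
T=viewer.get_image('top');S=viewer.get_image('side');pickle.dump(T,open("top3.pkl","wb"))
a=cv2.resize(T['frame'][135:235,290:420],None,fx=3,fy=3,interpolation=2);b=cv2.resize(S['frame'][90:190,250:380],None,fx=3,fy=3,interpolation=2)
cv2.imwrite('pics/q2.png',cv2.hconcat([a,b]))
E
```

```text
t 26.07 p [471.4 154.4 173.5] yaw 1.207 tilt [-0.001  0.001 -1.   ] q [ 0.29  0.31  1.95  0.    0.89 -0.92] F [0.2 0.3 0.2] M [ 0.031  0.022 -0.041] j6 0.003 w 52.4 g 0.0
shift [  0.6   1.4 169.5]
turn rz 0.001
```

View pics/q2.png

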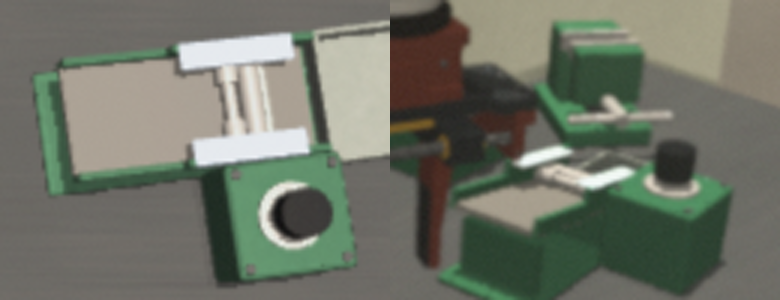

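The waisted arbor lies behind the plain one (about (232,100)). Now the stub-ended one.

```bash

python3 -m handwheel '[[0.6,1.4,40,0,0,0,0.4],[0,0,60,0,0,0,0.4],[0,0,40,0,0,0,0.4],[0,0,20,0,0,0,0.4],[0,0,5,0,0,0,0.4],[0,0,0,0,0,0,0.4],[0,0,0,0,0,0,0.4]]'>/dev/null; python3 d.py 471.1 156 3 1.206
```

```text
t 27.05 p [472.1 156.4   9.6] yaw 1.204 tilt [ 0.002  0.001 -1.   ] q [ 0.3   0.6   2.01  0.    0.53 -0.91] F [-1.  -0.6  0.1] M [0.057 0.006 0.054] j6 -0.007 w 52.7 g 0.0
shift [ 0.8 -0.7  6.6]
turn rz -0.002
```

```bash

python3 -m handwheel '[[0.5,-0.4,5,0,0,0,0.4],[0,0,0,0,0,0,0.4]]'>/dev/null; python3 d.py
python3 -m handwheel '[[0,0,0,0,0,0,1],[0,0,0,0,0,0,1],[0,0,0,0,0,0,1],[0,0,0,0,0,0,1]]'>/dev/null; python3 d.py
python3 -m handwheel '[[0,0,-20,0,0,0,1],[0,0,-55,0,0,0,1],[0,0,-60,0,0,0,1],[0,0,-35,0,0,0,1],[0,0,0,0,0,0,1]]'>/dev/null; python3 d.py 602.5 -145 171 1.708
```

```text
t 27.30 p [470.7 156.    3.7] yaw 1.204 tilt [ 0.  0. -1.] q [ 0.3   0.61  2.01 -0.    0.52 -0.91] F [-0.  -0.2 -0.8] M [-0.023 -0.033 -0.011] j6 -0.002 w 52.9 g 0.0
t 27.80 p [470.7 155.9   3.6] yaw 1.204 tilt [-0. -0. -1.] q [ 0.3   0.61  2.01  0.    0.52 -0.91] F [-0.5  0.1 -0.7] M [ 0.032 -0.017  0.018] j6 0.001 w 17.3 g 30.0
t 28.43 p [472.4 156.5 176.2] yaw 1.204 tilt [ 0.006  0.002 -1.   ] q [ 0.3   0.3   1.95 -0.    0.89 -0.91] F [ 0.8  0.2 -0.9] M [-0.01   0.006  0.006] j6 -0.000 w 17.5 g 30.0
shift [-229.5 -234.8    5.4]
turn rz -0.504
```

```bash

python3 -m handwheel '[[-38.2,-39.1,0.5,0,0,0,1],[-38.2,-39.1,0.5,0,0,0,1],[-38.2,-39.1,0.5,0,0,0,1],[-38.2,-39.1,0.5,0,0,0,1],[-38.2,-39.1,0.5,0,0,0,1],[-38.2,-39.1,0.5,0,0,0,1],[0,0,0,0,0,-0.168,1],[0,0,0,0,0,-0.168,1],[0,0,0,0,0,-0.168,1],[0,0,0,-0.175,0,0,1]]'>/dev/null
python3 -m handwheel '[[0,0,0,0,0,0,1],[0,0,30,0,0,0,1],[0,0,35,0,0,0,1],[0,0,0,0,0,0,1],[0,0,0,0,0,0,1],[0,0,0,0,0,0,1]]'>/dev/null; python3 d.py 599.2 -128.6 81.5 1.708
```

```text
t 30.43 p [ 599.9 -134.4  107.9] yaw 1.708 tilt [-0.022  0.171 -0.985] q [-0.32  0.58  1.68  0.19  0.96 -2.14] F [ 0.7  0.3 -0.4] M [-0.099 -0.023 -0.022] j6 0.026 w 17.2 g 30.0
shift [-0.   1.2 27. ]
turn rz 0.000
```

```bash

python3 -m handwheel '[[0,1.2,15,0,0,0,1],[0,0,8,0,0,0,1],[0,0,2,0,0,0,1],[0,0,0,0,0,0,1],[0,0,0,0,0,0,1]]'>/dev/null; python3 d.py 599.2 -128.6 81.5 1.708
```

```text
t 31.05 p [ 598.5 -128.7   82.4] yaw 1.708 tilt [-0.023  0.172 -0.985] q [-0.31  0.62  1.69  0.2   0.92 -2.15] F [ 0.7 -0.5 -0.5] M [-0.094  0.027 -0.018] j6 0.013 w 17.2 g 30.0
shift [-0.7 -0.2  0.9]
turn rz -0.000
```

```bash

python3 -m handwheel '[[-0.5,-0.2,0.8,0,0,0,1],[0,0,0,0,0,0,1],[0,0,0,0,0,0,1]]'>/dev/null ; python3 d.py
python3 -m handwheel '[[0,0,0,0,0,0,0.7],[0,0,0,0,0,0,0.62],[0,0,0,0,0,0,0.62],[0,0,0,0,0,0,0.62]]'>/dev/null
python3 -m handwheel '[[0,0,-15,0,0,0,0.62],[0,0,-40,0,0,0,0.62],[0,0,-60,0,0,0,0.62],[0,0,0,0.175,0,0,0.6],[14.6,53,0,0,0,0,0.5],[14.6,53,0,0,0,0,0.5],[14.6,53,0,0,0,0,0.5],[14.6,53,0,0,0,0,0.5],[0,0,0,0,0,0,0.5],[0,0,0,0,0,0,0.5]]'>/dev/null ; python3 d.py
python3 - <<'E'
from workcell import viewer;import cv2
T=viewer.get_image('top');S=viewer.get_image('side')
a=cv2.resize(T['frame'][135:235,290:420],None,fx=3,fy=3,interpolation=2);b=cv2.resize(S['frame'][90:190,250:380],None,fx=3,fy=3,interpolation=2)
cv2.imwrite('pics/q3.png',cv2.hconcat([a,b]))
E
```

```text
t 31.43 p [ 598.8 -128.6   81.5] yaw 1.708 tilt [-0.024  0.172 -0.985] q [-0.31  0.62  1.69  0.2   0.92 -2.15] F [-0.7 -0.2 -1.5] M [-0.049 -0.01   0.012] j6 0.013 w 17.3 g 30.0
t 33.17 p [515.4  53.5 195.5] yaw 1.709 tilt [ 0.002 -0.    -1.   ] q [ 0.08  0.3   1.89 -0.    0.95 -1.63] F [-0.   0.1  0.3] M [ 0.058 -0.005 -0.001] j6 0.023 w 44.1 g 0.0
```

View pics/q3.png

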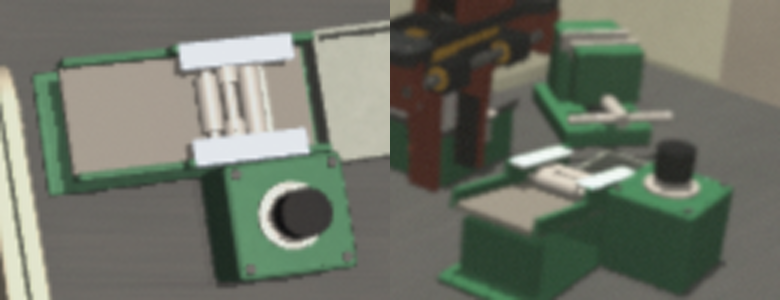

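All three are queued in order: stub at (208,102), waisted at (232,100) and plain at (257,98), evenly spaced.

```bash
python3 -m handwheel '[[0,0,0,0,0,0,0.5],[0,0,0,0,0,0,0.5]]'>/dev/null; python3 -c "
from workcell import ctrl;print(ctrl.close_job())"
```

```text
the job is handed in; nothing more can be done
None
```

The knob is in its notch with the stop raised, and the last picture shows the arbors queued plain, waisted, stub; I handed the job in at about 33 s but got no verdict back.

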